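Bolt the knife case shut

ROBOT

A 6-joint arm with a two-finger parallel gripper is mounted at the origin on the work surface. World frame = base frame: x ahead of the robot, y to its left, z up, the work surface at z = 0. Lengths are in m, angles in rad, forces in N, time in s.
With the tool pointing down it reaches from about 0.375 to 0.925 m from the base axis. Payload 5.7 kg.
Tool frame: the origin (TCP) lies midway between the tips of the shut fingers; the grasp point (between the pads) lies 19 mm behind it; z points along the fingers, y is the line along which they close (so a half turn about z gives the same grasp; the last joint's range is limited). The gripper opens to 88 mm and grips with 3 to 60 N. Pads are 20 mm wide; open, the fingers measure 115 mm over their backs; the gripper's body (75 mm by 178 mm) begins 61 mm behind the grasp point.
Start: joints at [1.19, 0.359, 1.51, -0, 1.272, -0.115], TCP at [0.158, 0.579, 0.19] pointing down, gripper open.
Joint ranges: [-2.97, 2.97], [-1.01, 2.36], [0.21, 2.38], [-0.96, 4.11], [0.2, 2.71], [-2.98, 2.98]. Speed limits (rad/s): [2.39, 2.39, 3.14, 3.14, 3.14, 3.14].

INTERFACE

Orientations are given as a unit quaternion [x, y, z, w].
In Python, from bench import move_ptp, servo_line, goto_joints, move_gripper, sleep, inverse_kinematics, capture, PlanningError, close_job, spot_in, silhouettes, current_clock, current_joint_pos, current_qvel, current_joint_torque, current_position, current_orientation, current_force, current_torque, current_finger_gap, current_grip_force gives the robot as it stands. Calls block until the motion is done:
- move_ptp(position, orientation): joint-space move of the TCP to a pose.
- servo_line(position, orientation=None, rate=0.15, contact_N=None): straight line of the TCP; orientation=None keeps the orientation; rate is the mean speed in m/s. With contact_N (N) it stops when the force on the tool has changed by that much, and returns True; else False.
- goto_joints(angles): joint-space move.
- move_gripper(opening): finger opening in m; the grip force is fixed at half the most; returns when the fingers have stopped.
- sleep(seconds).
- inverse_kinematics(position, orientation): joint angles nearest the present ones, or None.
- capture(name): name is "side" or "top"; returns a dict with "image" (420x560x3 uint8, blue, green, red), "range_z" (420x560 float32, m along the optical axis (not along the pixel's ray), 0 where there is no reading), "intrinsics" (3x3 intrinsics, pixels), "R" (3x3) and "t" (3): a world point X has camera coordinates R X + t. Camera axes: x right, y down, z forward; pixel columns grow to the right and rows downward; lengths in m; the calibration is good to about 2 mm. A picture is of the moment at which its call begins.
A pose or a line that the arm cannot do raises PlanningError and nothing moves.
- close_job(): hands the job in; it is judged then, once.
Trained networks look in the newest picture that a camera, given by its name, has taken for a name from the list of things; names that differ only in an ending like _2 or _b are one class to them, and where a whole thing is asked for, a point or a joint stands for the part that bears it (a point fixed in the world has none). Each returns a list of dicts, best first, with "conf" (0 to 1); they miss things now and then, are a little off and sometimes report something else, mostly with a low value. They report only what shows in the picture. A call takes as long as a camera call.
- spot_in(camera, query): "xy" ([column, row] in pixels, amid what is visible of it).
- silhouettes(camera, query): "region" (420x560 bool, what is visible of it) and "xy" ([column, row] in pixels, amid what is visible of it).
Readings, each from a call of its own:
- current_clock(): time.
- current_joint_pos(): joint angles.
- current_qvel(): joint speeds.
- current_joint_torque(): joint torques, N m.
- current_position(): TCP position.
- current_orientation(): TCP orientation.
- current_force(): force on the tool from outside, world axes, zero at the start.
- current_torque(): the same for the moment, N m.
- current_finger_gap(): finger opening in m.
- current_grip_force(): force on a finger pad.
Only numpy, scipy, OpenCV 4.12 (cv2) and the standard library are available. Lean on these libraries where they do the work, as an engineer would, in place of code of your own. Each camera call takes 0.05 s, during which the arm holds its last target. There are 200 camera calls.

TASK

Lock up the grey knife case: push its half-open lid right down with a fingertip, then hold the spring safety catch bar down with one fingertip while the other fingertip pushes the bolt's thumb tab all the way across, so the bolt lies over the lid, and let the catch spring back up to lock it. Touch and push only: do not grasp or force anything, do not shoot the bolt before the lid is down, and leave the paints, model and tools where they stand.

Things in the scene. Friction and masses are not known exactly. Their poses are not given: they have to be found in the camera images.
- case: Grey steel knife case, fixed, 200 (x) x 280 (y) x 60 mm high; origin at the centre of its underside. From y = -140 to +18 mm it is a flat deck (top z = 60 mm) carrying catch bar and bolt, both along y: catch centred at x = -30, bolt at x = +30 mm. The rest is an open well under the lid. A steel strap 34 mm wide, 16 mm above the deck, bridges the bolt at y = -12 mm.
- lid (a joint): Lid hinge angle in rad: 0 = shut (lid lying flat), grows as it opens; starts at 0.3 to 0.7. The hinge is stiff and the lid stays where it is left; about 1 to 3 N on its free edge pushes it down.
- lid_edge (a point): Middle of the lid's free edge, on its top face. The lid is a 5 mm plate, 196 mm along the case's x, 118 mm from hinge to free edge, hinged along the case's y = +140 mm side at z = 60 mm, free edge towards the bolt. Shut, this point lies at case (0, 22, 64) mm; open, it stands higher.
- bolt (a joint): Slide of the bolt in m along the case's +y: 0 = withdrawn (start), 0.036 = fully home, its tip 19 mm over the lid's edge. About 2 N of friction, but the catch's stop pin in the bolt's comb (12 mm pitch) blocks it within 2 mm unless the catch is down.
- bolt_tab (a point): Top edge of the bolt's upright thumb tab, middle of its rear (-y) face, the face to push towards +y. The tab is a plate 24 mm wide (case x), 6 mm thick (y), 12 to 36 mm above the deck; the flat bolt bar under it reaches 12 mm above the deck. Starts at case (30, -78, 96) mm.
- catch (a joint): Travel of the spring catch in m: 0 = up, 0.010 = fully down. It must be down more than 0.006 for the bolt to move, and springs back when let go (3 N near the top, 8 N fully down). If let up half way its pin enters the next gap of the bolt's comb and blocks it there.
- catch_top (a point): Centre of the top face of the catch bar: a level steel bar 24 mm wide (case x), 90 mm long (case y), top 26 mm above the deck when up, 16 mm when fully down; moves straight down wherever pressed. Starts at case (-30, -75, 86) mm, 60 mm across from the bolt's tab. With it pressed, a second fingertip at the same height behind the tab clears the bolt bar.
- paint_jar: Bystander: small paint jar, 31 mm across, 34 mm high, on the case's deck near its +x edge; origin at its underside.
- dropper: Bystander: dropper bottle, 23 mm across, 58 mm high, on the case's deck near its -x edge; origin at its underside.
- big_jar: Bystander: paint jar 50 mm across, 55 mm high, on the bench; origin at its underside.
- model_plane: Bystander: grey model aeroplane, 156 mm long, 170 mm span, 43 mm high, on the bench; origin under its middle.
- dish: Bystander: white dish, 68 mm across, 26 mm high, on the bench; origin at its underside.
- driver: Bystander: screwdriver 150 mm long, lying on the bench.
- filler_block: Bystander: cork sanding block 30 x 65 x 18 mm, on the bench; origin at its underside.

How it is judged:
On the way, in this order (a step that is already met when the one before it is completed fails the run):
1. the lid is pressed shut with the bolt still withdrawn (value of joint lid below 0.04 rad and value of joint bolt below 0.006 m), for 0.1 s.
2. a fingertip holds the catch down with the bolt still withdrawn (value of joint catch above 0.006 m and contact force between the fingers and catch above 1 N and value of joint bolt below 0.006 m), for 0.1 s.
3. the bolt is on its way while fingertips touch both catch and bolt (value of joint catch above 0.005 m and contact force between the fingers and catch above 1 N and contact force between the fingers and bolt above 0.3 N and value of joint bolt between 0.012 and 0.032 m), for 0.05 s.
At the end, for the whole second after the job is handed in: The lid is shut (within 0.04 rad), the bolt is home over it (at least 33 of its 36 mm), the catch has sprung back up (within 2 mm of its top) and everything is let go (value of joint bolt above 0.033 m and value of joint catch below 0.002 m and value of joint lid below 0.04 rad and velocity of joint bolt below 0.01 m/s); the robot touches nothing.
It fails at once if the bolt is shot while the lid is still open (value of joint bolt above 0.01 m and value of joint lid above 0.06 rad).
It fails at once if the lid is lifted (value of joint lid above 0.8 rad).
It fails at once if the bolt, catch or lid is forced or gripped hard (more than 60 N) (contact force between the fingers and bolt above 60 N or contact force between the fingers and catch above 60 N or contact force between the fingers and lid above 60 N).
It fails at once if a bystander is knocked, lifted or carried (more than 30 mm) (distance of any of paint_jar, dropper, big_jar, model_plane, dish, driver, filler_block from where it was at the start of the episode above 0.03 m).
It also fails if it takes over 54 s, if anything falls off the work surface, if the arm or the gripper's body presses on something with over 40 N, if the wrist force passes 120 N, or if a joint passes its speed limit or range.

## Working session

There is one attempt and no reset: what is moved stays moved. The work goes in short steps, each a Python script; the robot and the scene stay as the last script left them, time stands still between calls to the robot, and variables do not carry over. Pictures are saved under pics/ and viewed, at most 10 in all, crops included, and the job is handed in when it is done.

```bash
mkdir -p pics; cat > h.py <<'E'
import numpy as np, cv2
from bench import *
def cloud(c):
    z=c["range_z"]; K=c["intrinsics"]; v,u=np.mgrid[:z.shape[0],:z.shape[1]]
    P=np.stack([(u-K[0,2])*z/K[0,0],(v-K[1,2])*z/K[1,1],z],-1)
    W=(P-c["t"])@c["R"]; W[z==0]=np.nan
    return W
E
python3 - <<'E'
from h import *
ims=[]
for n in("side","top"):
    c=capture(n); cv2.imwrite(f"pics/{n}0.png",c["image"]); W=cloud(c); np.save(n+".npy",W)
    print(n,"campos",(-c["R"].T@c["t"]).round(3))
    for q in("case","lid","lid_edge","bolt_tab","bolt","catch_top","paint_jar","dropper"):
        for r in silhouettes(n,q)[:1]:
            print(q,round(r["conf"],2),np.round(r["xy"]),np.nanmedian(W[r["region"]],0).round(3),r["region"].sum())
            np.save(f"m_{n}_{q}.npy",r["region"])
        if q in("lid_edge","bolt_tab","catch_top"):
            for r in spot_in(n,q)[:1]:
                x,y=np.round(r["xy"]).astype(int); print(" spot",round(r["conf"],2),x,y,W[y,x].round(3))
E
```

```text
side campos [ 0.091 -0.455  0.619]
case 0.94 [327. 261.] [ 0.539 -0.107  0.059] 13153
lid 0.97 [281. 214.] [0.539 0.002 0.112] 1115
 spot 0.56 284 216 [ 0.53  -0.005  0.118]
bolt_tab 0.87 [362. 250.] [ 0.601 -0.154  0.072] 515
 spot 0.84 365 250 [ 0.599 -0.155  0.081]
bolt 0.91 [368. 250.] [ 0.601 -0.154  0.072] 657
catch_top 0.71 [352. 265.] [ 0.544 -0.163  0.086] 618
 spot 0.94 351 262 [ 0.55  -0.16   0.087]
paint_jar 0.57 [387. 241.] [ 0.649 -0.178  0.088] 322
dropper 0.57 [308. 267.] [ 0.479 -0.113  0.091] 305
top campos [0.456 0.054 1.07 ]
case 0.65 [334. 226.] [ 0.564 -0.073  0.062] 15245
lid 0.73 [294. 230.] [0.555 0.01  0.103] 5553
lid_edge 0.86 [288. 229.] [0.555 0.01  0.103] 5662
 spot 0.7 290 225 [0.56  0.012 0.102]
 spot 0.95 376 202 [ 0.606 -0.15   0.088]
bolt 0.71 [373. 202.] [ 0.604 -0.147  0.071] 569
catch_top 0.84 [377. 232.] [ 0.548 -0.158  0.084] 752
 spot 0.89 381 235 [ 0.544 -0.158  0.085]
dropper 0.42 [353. 265.] [ 0.484 -0.106  0.099] 150
```

View pics/top0.png

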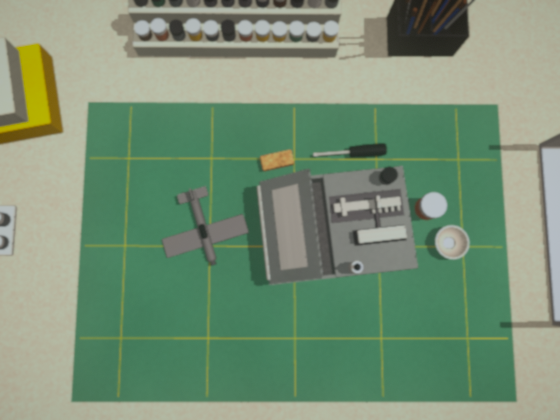

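View pics/side0.png

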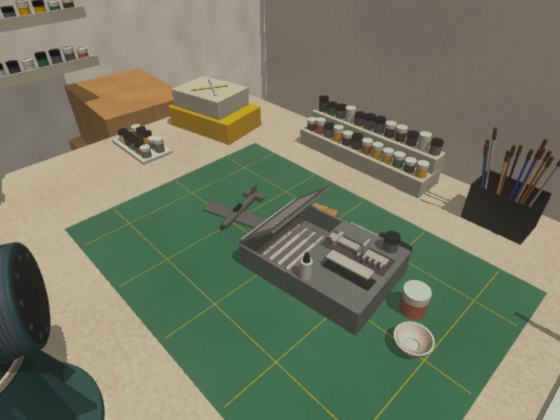

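The top view shows the case's −y end to the right, with the tab near (376,202), the catch near (380,235) and the lid half open around (290,228). The dropper is at (357,267) and the paint jar at (388,176), both clear of the finger line. Next I'll fit the case pose.

```bash
cat > fit.py <<'E'
from h import *
from scipy.optimize import minimize
W=np.load("top.npy"); P=W.reshape(-1,3)
near=(abs(P[:,0]-.56)<.2)&(abs(P[:,1]+.06)<.22)
Q=P[near&(P[:,2]>.045)&(P[:,2]<.16)]
# largest blob at case height
g=np.zeros((400,450),np.uint8); ij=np.c_[(Q[:,0]-.36)/.001,(Q[:,1]+.285)/.001].astype(int)
ok=(ij>=0).all(1)&(ij[:,0]<400)&(ij[:,1]<450); Q=Q[ok]; ij=ij[ok]; g[ij[:,0],ij[:,1]]=1
g=cv2.dilate(g,np.ones((5,5)));n,l,s,_=cv2.connectedComponentsWithStats(g); k=1+s[1:,4].argmax()
B=Q[l[ij[:,0],ij[:,1]]==k]
(c,sz,a)=cv2.minAreaRect((B[:,:2]*1000).astype(np.float32)); print("rect",c,sz,a)
for n in("top_catch_top","side_catch_top"):
    m=np.load(f"m_{n}.npy"); w=np.load(n[:n.index('_')]+".npy")[m]; w=w[(w[:,2]>.078)&(w[:,2]<.1)]
    print(n,len(w),np.median(w[:,2]),cv2.minAreaRect((w[:,:2]*1000).astype(np.float32)))
np.save("B.npy",B)
E
python3 fit.py
python3 - <<'E'
import numpy as np
from h import *
print(current_orientation(), current_position())
E
```

```text
rect (567.713623046875, -78.78863525390625) (200.2657928466797, 287.774169921875) 6.543551445007324
top_catch_top 613 0.08459917223951453 ((546.6212768554688, -160.46810913085938), (23.856796264648438, 91.1994857788086), 6.602411270141602)
side_catch_top 498 0.08612914782776251 ((545.7169799804688, -159.16160583496094), (25.532047271728516, 88.74251556396484), 5.878841400146484)
[ 1.32499301e-01  9.91183098e-01 -2.68554737e-05 -1.55988097e-05] [0.15758364 0.57890937 0.19044653]
```

```bash
cat >> h.py <<'E'
from scipy.spatial.transform import Rotation as Rn
YAW=0.112; C0=np.array([.5677,-.0815,0.])
Rc=Rn.from_euler("z",YAW).as_matrix()
def w(x,y,z): return C0+Rc@(np.array([x,y,z])/1000)
def quat(s):
    y=s*Rc[:,0]; z=np.array([0,0,-1.]); return Rn.from_matrix(np.c_[np.cross(y,z),y,z]).as_quat()
def case(p): return (Rc.T@(np.asarray(p)-C0)*1000).round(1)
E
python3 - <<'E'
from h import *
B=np.load("B.npy"); L=(B-C0)@Rc*1000
for y in range(20,145,10):
    s=L[(abs(L[:,1]-y)<5)&(abs(L[:,0])<80)]
    if len(s): print(y,len(s),np.percentile(s[:,2],[5,50,95]).round())
t=L[(abs(L[:,0]-30)<10)&(L[:,2]>88)&(L[:,1]<-50)]; print("tab",len(t),t.min(0),t.max(0))
for s in(1,-1):
    print(s,[inverse_kinematics(w(0,y,z),quat(s)) for y,z in((65,180),(-94,70))])
E
```

```text
20 167 [46. 57. 61.]
50 324 [133. 136. 139.]
60 543 [125. 130. 135.]
70 527 [117. 122. 126.]
80 509 [110. 114. 119.]
90 505 [101. 106. 111.]
100 491 [ 92.  98. 102.]
110 477 [84. 89. 93.]
120 464 [75. 80. 85.]
130 452 [67. 71. 76.]
140 441 [60. 64. 68.]
tab 41 [ 20.43930322 -78.2633612   88.10215214] [ 39.88868623 -71.96429741  98.88580533]
1 [array([-1.53354586e-01,  3.12484472e-01,  1.60935329e+00, -4.44089210e-16,
        1.21975490e+00, -2.65354586e-01]), array([-4.08060667e-01,  4.91656723e-01,  1.62715445e+00, -4.44089210e-16,
        1.02278148e+00, -5.20060667e-01])]
-1 [array([-1.53354586e-01,  3.12484472e-01,  1.60935329e+00, -4.44089210e-16,
        1.21975490e+00,  2.87623807e+00]), array([-4.08060667e-01,  4.91656723e-01,  1.62715445e+00, -4.44089210e-16,
        1.02278148e+00,  2.62153199e+00])]
```

```bash
python3 - <<'E'
from h import *
q=quat(1)
move_gripper(.0465); print(current_finger_gap())
move_ptp(w(0,66,190),q); print(case(current_position()))
f0=current_force()
print(servo_line(w(0,66,72),q,rate=.06), (current_force()-f0).round(1))
print(servo_line(w(0,66,59),q,rate=.02,contact_N=10), case(current_position()),(current_force()-f0).round(1))
sleep(.3)
servo_line(w(0,66,130),q)
c=capture("top"); W=cloud(c); L=(W.reshape(-1,3)-C0)@Rc*1000
c2=capture("side"); cv2.imwrite("pics/side1.png",c2["image"][180:360,220:460].repeat(3,0).repeat(3,1))
L=np.r_[L,(cloud(c2).reshape(-1,3)-C0)@Rc*1000]
for y in (25,35,45,60,80,100,120):
    s=L[(abs(L[:,1]-y)<5)&(abs(L[:,0])<90)&(L[:,2]<75)]; print(y,len(s),np.nanpercentile(s[:,2],[5,50,95]).round())
print(current_clock())
E
```

```text
0.046283437338118044
[1.00e-01 6.68e+01 1.90e+02]
False [-0.6  0.2 -0.5]
False [-0.3 66.2 58.8] [ 0.1  0.2 -1.2]
25 0 nan
35 0 nan
45 171 [19. 23. 25.]
60 279 [11. 13. 23.]
80 116 [11. 12. 14.]
100 97 [13. 74. 75.]
120 227 [66. 71. 73.]
8.4833
  return np.nanmean(a, axis, out=out, keepdims=keepdims)
```

View pics/side1.png

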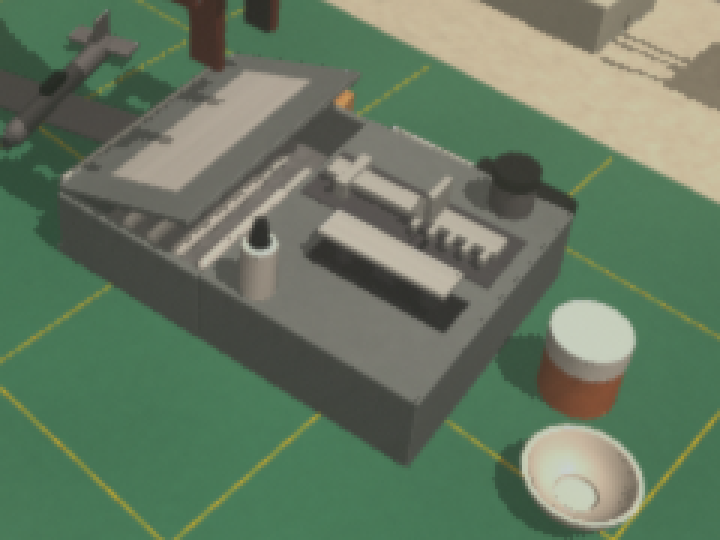

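```bash
python3 - <<'E'
from h import *
q=quat(1)
print(case(current_position()), current_finger_gap())
for n in("top","side"):
    c=capture(n); W=cloud(c); L=((W-C0)@Rc*1000)
    r=silhouettes(n,"lid")
    print(n,[(round(k["conf"],2),k["xy"],k["region"].sum()) for k in r])
    S=L[r[0]["region"]]; S=S[np.isfinite(S[:,0])]
    for y in range(15,145,10):
        s=S[abs(S[:,1]-y)<5]
        if len(s)>5: print(y,len(s),np.percentile(s[:,2],[10,50,90]).round(),np.percentile(s[:,0],[0,100]).round())
    K=c["intrinsics"]
    for X in (w(0,66,130),w(-30,66,130),w(30,66,130),w(-98,140,65),w(98,140,65)):
        p=K@(c["R"]@X+c["t"]); print((p[:2]/p[2]).round(), end=" ")
    print()
cv2.imwrite("pics/side2.png",c["image"][100:300,180:440].repeat(3,0).repeat(3,1))
E
```

```text
[ -1.1  66.3 128.8] 0.04623478265158285
top [(0.61, [292.1, 254.0], np.int64(1166))]
35 25 [92. 94. 96.] [-96. -45.]
45 53 [90. 92. 95.] [-97. -43.]
55 50 [86. 89. 92.] [-98. -44.]
65 31 [84. 86. 89.] [-98. -45.]
75 35 [ 81.  84. 283.] [-98. -89.]
85 125 [77. 79. 82.] [-98.  10.]
95 284 [75. 77. 80.] [-98.   9.]
105 171 [71. 74. 76.] [-98. -27.]
115 41 [69. 71. 73.] [-97. -65.]
125 112 [64. 66. 69.] [-76.  98.]
135 236 [62. 64. 67.] [ -3. 102.]
[306. 223.] [308. 240.] [304. 207.] [271. 283.] [260. 181.] 
side [(0.64, [287.1, 224.1], np.int64(2636))]
25 101 [96. 98. 99.] [-95.  92.]
35 274 [96. 97. 99.] [-99.  98.]
45 248 [93. 94. 96.] [-99.  94.]
55 253 [90. 91. 93.] [-99.  99.]
65 239 [87. 89. 90.] [-99.  96.]
75 233 [84. 86. 87.] [-98. 148.]
85 230 [81. 83. 84.] [-99.  94.]
95 219 [78. 79. 81.] [-99.  97.]
105 219 [75. 76. 78.] [-98.  96.]
115 196 [71. 73. 75.] [-98. 202.]
125 211 [68. 70. 71.] [-98.  95.]
135 190 [65. 67. 68.] [-100.   97.]
[299. 207.] [289. 214.] [308. 200.] [240. 241.] [298. 197.]
```

View pics/side2.png

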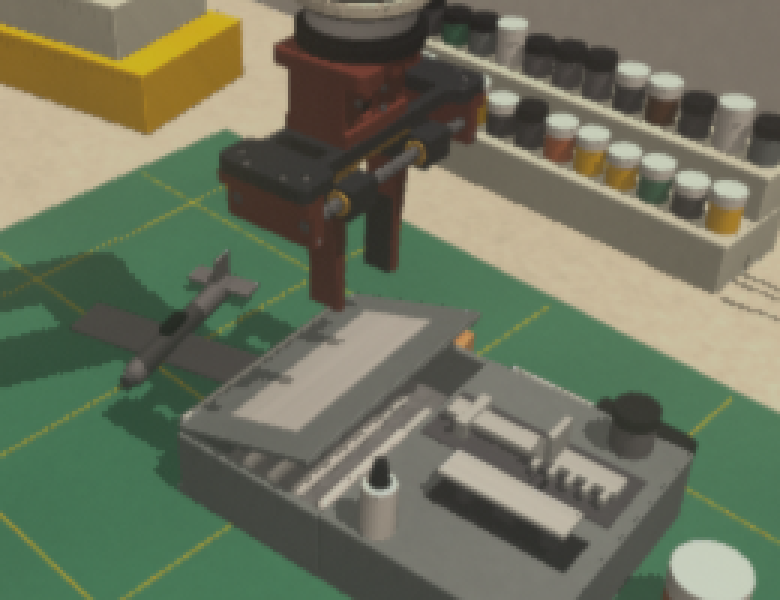

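The lid is only part-way down, at about 0.3 rad. The fingertips look about 30 mm higher than the TCP, so I'll measure them directly with the depth image.

```bash
python3 - <<'E'
from h import *
c=capture("side"); L=((cloud(c)-C0)@Rc*1000)
# finger pixels: crop px (330,290) and (380,255) -> image
for cx,cy in((330,250),(330,275),(330,295),(330,302),(380,230),(380,255),(380,264),(250,200),(300,230)):
    u,v=180+cx//3,100+cy//3; print((u,v),L[v,u].round(1))
m=(abs(L[...,0])<60)&(abs(L[...,1]-66)<30)&(L[...,2]>105)&(L[...,2]<200)
S=L[m]
for z in range(105,200,8):
    s=S[abs(S[:,2]-z)<4]
    if len(s): print(z,len(s),np.percentile(s[:,0],[2,98]).round(),np.percentile(s[:,1],[2,98]).round())
print(current_position(),current_finger_gap(),current_joint_pos())
E
```

```text
(290, 183) [-35.3  60.2 207.8]
(290, 191) [-35.3  60.1 190.2]
(290, 198) [-34.4  60.7 173.6]
(290, 200) [-33.6  61.3 168.3]
(306, 176) [ 22.4  66.5 191. ]
(306, 185) [ 21.6  65.2 171.1]
(306, 188) [ 21.   64.6 164.5]
(263, 166) [-82.4  81.3 258.3]
(280, 176) [-81.6  44.9 252.5]
161 27 [-34.  28.] [56. 79.]
169 76 [-35.  28.] [56. 78.]
177 81 [-35.  27.] [55. 79.]
185 77 [-35.  26.] [55. 78.]
193 81 [-36.  29.] [55. 77.]
[ 0.55985468 -0.01585502  0.12927103] 0.046666166620827225 [-1.51634860e-01  3.66092303e-01  1.66842041e+00 -1.23112955e-05
  1.10842340e+00 -2.63608005e-01]
```

The fingertips really sit about 30 mm above the reported TCP at this opening, while x and y agree. I'll apply a 30 mm z offset and use contact force for the final height.

```bash
cat >> h.py <<'E'
ZO=30
def tip(x,y,z): return w(x,y,z-ZO)
E
python3 - <<'E'
from h import *
q=quat(1)
servo_line(tip(0,60,105),q)
f0=current_force()
print(servo_line(tip(0,60,72),q,rate=.05,contact_N=12), case(current_position())+[0,0,ZO],(current_force()-f0).round(1))
print(servo_line(tip(0,60,54),q,rate=.02,contact_N=10), case(current_position())+[0,0,ZO],(current_force()-f0).round(1))
sleep(.3); print((current_force()-f0).round(1))
servo_line(tip(0,60,130),q)
c=capture("side"); L=((cloud(c)-C0)@Rc*1000)
S=L[(abs(L[...,0])<90)&(L[...,2]>50)&(L[...,2]<110)]
for y in (15,25,35,45,60,80,100,120):
    s=S[abs(S[:,1]-y)<4]; print(y,len(s),np.percentile(s[:,2],[10,50,90]).round(1) if len(s) else "")
print(current_clock())
E
```

```text
False [-0.3 60.2 71.8] [-0.4 -0.3 -0.2]
True [ 0.3 59.7 62.1] [-1.2  0.5  6.4]
[-1.1 -1.1  7. ]
15 168 [59.3 60.3 61.6]
25 250 [61.2 63.9 65.4]
35 225 [63.1 64.4 65.6]
45 227 [63.2 64.4 65.6]
60 222 [64.1 65.  66.3]
80 214 [63.7 65.  66.2]
100 208 [63.8 64.9 66.3]
120 169 [63.2 64.5 65.7]
11.6
```

```bash
sed -i 's/^ZO=30/ZO=31.5/' h.py; python3 - <<'E'
from h import *
q=quat(1); R=lambda:(case(current_position())+[0,0,ZO],(current_force()-f0).round(1))
servo_line(tip(0,-95,130),q); sleep(.2)
f0=current_force()
print(servo_line(tip(0,-95,90),q,rate=.06,contact_N=8),R())
print(servo_line(tip(0,-95,73.5),q,rate=.015,contact_N=10),R())
sleep(.2); print(R(), current_clock())
c=capture("side"); cv2.imwrite("pics/side3.png",c["image"][170:330,250:450].repeat(4,0).repeat(4,1)[:600])
L=((cloud(c)-C0)@Rc*1000)
s=L[(abs(L[...,0]+30)<9)&(abs(L[...,1]+50)<15)&(L[...,2]<95)&(L[...,2]>65)]; print("catch z",np.median(s[:,2]),len(s))
E
```

```text
False (array([  0.1, -95.1,  90. ]), array([ 1.4,  0.5, -0.6]))
True (array([  0.2, -95.2,  75.6]), array([-0.5,  1.1,  8. ]))
(array([  0.2, -95.3,  75.7]), array([0.4, 0.1, 7.2])) 14.95
catch z 76.51647448068798 108
```

View pics/side3.png

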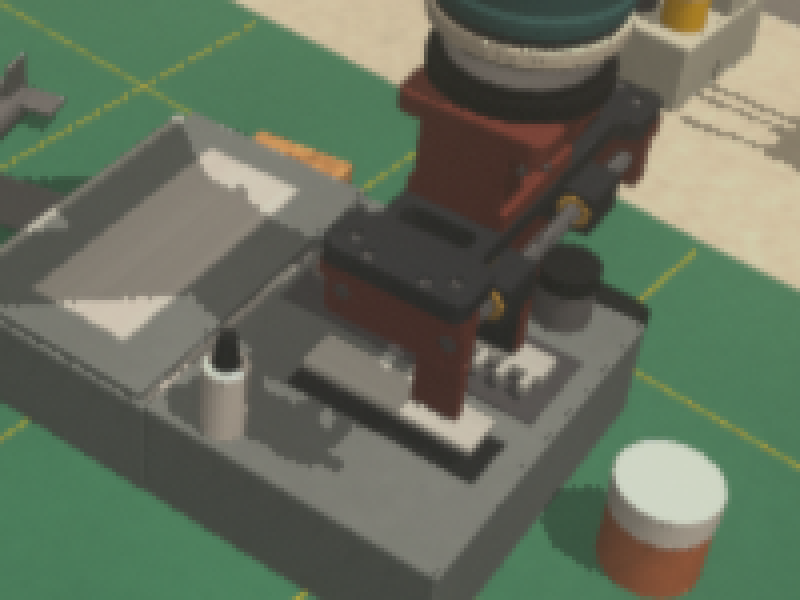

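The lid is flat and the catch is down (bar top about 76 mm, finger at crop (435,410)). The second finger is behind the tab, above the comb. Now I'll push the bolt.

```bash
python3 - <<'E'
from h import *
q=quat(1); R=lambda:(case(current_position())+[0,0,ZO],current_force().round(1))
print(R())
print(servo_line(tip(0,-47,75.2),q,rate=.025,contact_N=14),R())
sleep(.2); print(R(),current_clock())
c=capture("side"); cv2.imwrite("pics/side4.png",c["image"][170:320,250:450].repeat(4,0).repeat(4,1))
E
```

```text
(array([  0.2, -95.3,  75.7]), array([-1.2,  0.7,  7.5]))
True (array([  1.7, -53.7,  76.7]), array([-0.1, -1.2,  6.3]))
(array([  1.7, -53.7,  76.8]), array([-1. ,  0. ,  6.8])) 16.85
```

View pics/side4.png

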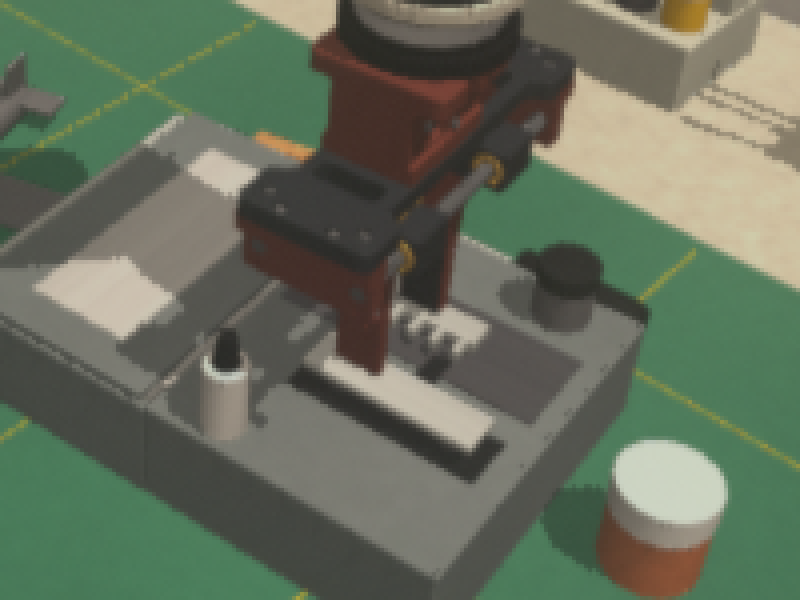

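The bolt has moved across with the comb shifted to about (445,325). The arm stopped at y = −53.7, which is about where home should be. I'll give one firmer nudge to confirm, then measure.

```bash
python3 - <<'E'
from h import *
q=quat(1); R=lambda:(case(current_position())+[0,0,ZO],current_force().round(1))
print(servo_line(tip(0,-48,75.2),q,rate=.02,contact_N=18),R())
x,y,z=case(current_position())
servo_line(w(x,y-.5,z+4),q,rate=.05); servo_line(w(x,y-2,z+60),q,rate=.1)
servo_line(w(x,-140,z+130),q,rate=.2); sleep(.3)
for n in("top","side"):
    c=capture(n); L=((cloud(c)-C0)@Rc*1000)
    if n=="top": cv2.imwrite("pics/top5.png",c["image"][150:300,240:440].repeat(4,0).repeat(4,1))
    s=L[(abs(L[...,0]-30)<9)&(abs(L[...,1]+40)<40)&(L[...,2]<102)&(L[...,2]>82)]; print("tab y",np.percentile(s[:,1],[5,50,95]).round(1),len(s))
    s=L[(abs(L[...,0]+30)<8)&(abs(L[...,1]+75)<35)&(L[...,2]<95)&(L[...,2]>65)]; print("catch z",np.median(s[:,2]),len(s))
    s=L[(abs(L[...,0])<80)&(abs(L[...,1]-70)<30)&(L[...,2]<95)]; print("lid z",np.median(s[:,2]))
print(current_clock(),current_force())
E
```

```text
False (array([  1.8, -53.4,  76.8]), array([ -1.1, -15.6,   8.5]))
tab y [-42.2 -38.5 -36.4] 44
catch z 84.52871648616896 325
lid z 63.014403648826224
tab y [-41.4 -40.6 -36.5] 37
catch z 85.86593466355413 295
lid z 64.90626421555088
19.45 [-0.2323551  -0.21788375 -0.91738441]
```

View pics/top5.png

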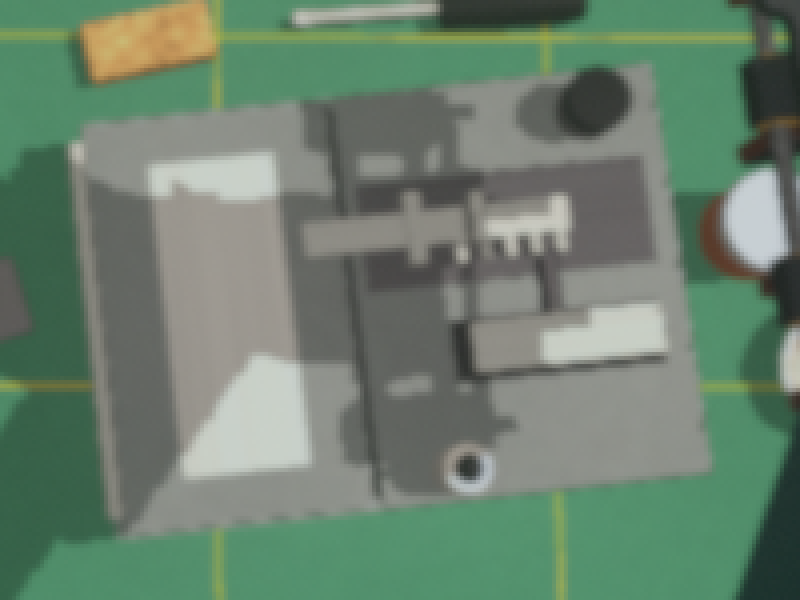

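The bolt tip lies over the shut lid at (310,237). The tab's rear face is at y ≈ −42 mm, so the bolt is home, and the catch bar is back up at about 85–86 mm. The robot is clear and nothing has been disturbed, so I'm handing it in.

```bash
python3 -c "
from bench import *
print(close_job())"
```

```text
the job is handed in; nothing more can be done
None
```

The job is handed in and the knife case is locked: the camera measurements put the lid flat, the bolt home over its edge and the catch back up, with the arm clear and the pieces beside the case where they stood; the judge's result was not shown.

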